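# Put the varnish drying rack back into service

### The arm

A 6-joint arm with a two-finger parallel gripper is mounted at the origin on the work surface. World frame = base frame: x ahead of the robot, y to its left, z up, the work surface at z = 0. Lengths are in m, angles in degrees, forces in N, time in s.
With the tool pointing down it reaches from about 0.325 to 0.85 m from the base axis. Payload 15.5 kg.
Tool frame: the origin (TCP) lies at the very end of the fingers, on their centre line; the grasp point (between the pads) lies arm.grip_depth behind it (arm.grip_depth is the distance from the TCP to the grasp point, in m); z points along the fingers, y is the line along which they close (so a half turn about z gives the same grasp; the last joint's range is limited). The gripper opens to 91 mm and grips with 3 to 60 N. Pads are 32 mm wide; open, the fingers measure 118 mm over their backs; the gripper's body (76 mm by 178 mm) begins 60 mm behind the grasp point.
Start: joints at [59.502, 28.281, 77.091, -0, 74.628, -5.472], TCP at [0.264, 0.566, 0.214] pointing down, gripper open.
Joint ranges: [-166.48, 166.48], [-47.26, 123.95], [12.59, 153.08], [-70.14, 250.14], [6.76, 159.57], [-176.63, 176.63]. Speed limits (degrees/s): [108.29, 108.29, 147.25, 172.46, 172.46, 172.46].

### API

Orientations are given as a 3x3 rotation matrix whose columns are the frame's x, y, z axes.
In Python, from rig import arm gives the robot as it stands. Calls block until the motion is done:
- arm.move_to(position, orientation): joint-space move of the TCP to a pose.
- arm.move_l(position, orientation=None, feed=0.15): straight line of the TCP; orientation=None keeps the orientation; feed is the mean speed in m/s.
- arm.move_joints(angles): joint-space move.
- arm.grip(opening): finger opening in m; the grip force is fixed at half the most; returns when the fingers have stopped.
- arm.sleep(seconds).
- arm.solve_ik(position, orientation): joint angles nearest the present ones, or None.
- arm.snapshot(name): name is "scene" or "top" or "wrist"; returns the picture (400x640x3 uint8, red, green, blue); there is no depth.
- arm.get_calibration(name): a dict with "intrinsics" (3x3 intrinsics, pixels), "cam_to_world" (4x4, takes a point from camera to world coordinates). Camera axes: x right, y down, z forward; pixel columns grow to the right and rows downward; lengths in m; the calibration is good to about 2 mm. The wrist camera is an equidistant fisheye: a pixel r from the principal point sees the ray r / f radians off the axis. A picture is of the moment at which its call begins: read the wrist's pose just before it. get_calibration takes no time and is no camera call; for the wrist camera it gives the pose at the moment of the call.
A pose or a line that the arm cannot do raises arm.Unreachable and nothing moves.
- arm.sign_off(): hands the job in; it is judged then, once.
Readings, each from a call of its own:
- arm.current_t(): time.
- arm.current_joint_positions(): joint angles.
- arm.current_dq(): joint speeds.
- arm.current_tau(): joint torques, N m.
- arm.current_ee_pos(): TCP position.
- arm.current_tool_rot(): TCP orientation.
- arm.current_force(): force on the tool from outside, world axes, zero at the start.
- arm.current_torque(): the same for the moment, N m.
- arm.current_width(): finger opening in m.
- arm.current_grasp_force(): force on a finger pad.
Only numpy, scipy, OpenCV 4.12 (cv2) and the standard library are available. Lean on these libraries where they do the work, as an engineer would, in place of code of your own. Each camera call takes 0.05 s, during which the arm holds its last target. There are 200 camera calls.

### The job

Get the varnish drying rack back into service: hook every blue bracket that lies on the bench into a slot of the rack (any free one) and press each fully down until its catch clicks over the hook. Only then pull the yellow lock-out plug out of the blower control and lay it in the wooden tray, and last press the green run key fully down, so that the red stop key pops right up. Do not push the white key down, and leave the two bottles and the brush where they are.

Things in the scene. Friction and masses are not known exactly. Their poses are not given: they have to be found in the camera images.
- bracket_a: loose blue bracket, one of up to 4 alike (None if absent), 0.13-0.21 kg, on its flange. Origin: underside, middle of back plate's rear face; x to the rear, z up. In mm: flange 40 wide, z 0-6, x -130 to 0; back plate 40 wide, z 0-60, x -6 to 0; grip rib 12 wide, z 6-34, x -112 to -6; hook 7 wide on the back plate: neck x 0-6.5, z 40-48, then lip x 6.5-11.5, z 30-48; mass centre x about -50
- bracket_b: loose blue bracket, one of up to 4 alike (None if absent), 0.13-0.21 kg, on its flange. Origin: underside, middle of back plate's rear face; x to the rear, z up. In mm: flange 40 wide, z 0-6, x -130 to 0; back plate 40 wide, z 0-60, x -6 to 0; grip rib 12 wide, z 6-34, x -112 to -6; hook 7 wide on the back plate: neck x 0-6.5, z 40-48, then lip x 6.5-11.5, z 30-48; mass centre x about -50
- bracket_c: loose blue bracket, one of up to 4 alike (None if absent), 0.13-0.21 kg, on its flange. Origin: underside, middle of back plate's rear face; x to the rear, z up. In mm: flange 40 wide, z 0-6, x -130 to 0; back plate 40 wide, z 0-60, x -6 to 0; grip rib 12 wide, z 6-34, x -112 to -6; hook 7 wide on the back plate: neck x 0-6.5, z 40-48, then lip x 6.5-11.5, z 30-48; mass centre x about -50
- bracket_d: loose blue bracket, one of up to 4 alike (None if absent), 0.13-0.21 kg, on its flange. Origin: underside, middle of back plate's rear face; x to the rear, z up. In mm: flange 40 wide, z 0-6, x -130 to 0; back plate 40 wide, z 0-60, x -6 to 0; grip rib 12 wide, z 6-34, x -112 to -6; hook 7 wide on the back plate: neck x 0-6.5, z 40-48, then lip x 6.5-11.5, z 30-48; mass centre x about -50
- rack: fixed drying rack: four aluminium uprights 44 mm wide, 170 mm high, 100 mm apart, one slot in each, on a grey foot plate 370 mm wide, 12 mm high, reaching 20 mm in front of them. Origin at bench height in the plane of the uprights' front faces, midway along the row; x points through the uprights away from the robot (hooks go in along +x), y along the row to the left, z up
- slot_1 (a point): slot 1 of 4 (1 leftmost, at +y), 13 wide, 26 high (mm), 5 mm plate: middle of its lower edge on the front face, 100 mm up. Hold a bracket level, x along the rack's, its neck's underside 11-15 mm above this point; push in along +x till the back plate meets the upright (up to 6 N), then press down (about 6 N) till the neck sits here and the catch clicks; it can't be lifted out again
- slot_2 (a point): slot 2 of 4 (1 leftmost, at +y), 13 wide, 26 high (mm), 5 mm plate: middle of its lower edge on the front face, 100 mm up. Hold a bracket level, x along the rack's, its neck's underside 11-15 mm above this point; push in along +x till the back plate meets the upright (up to 6 N), then press down (about 6 N) till the neck sits here and the catch clicks; it can't be lifted out again
- slot_3 (a point): slot 3 of 4 (1 leftmost, at +y), 13 wide, 26 high (mm), 5 mm plate: middle of its lower edge on the front face, 100 mm up. Hold a bracket level, x along the rack's, its neck's underside 11-15 mm above this point; push in along +x till the back plate meets the upright (up to 6 N), then press down (about 6 N) till the neck sits here and the catch clicks; it can't be lifted out again
- slot_4 (a point): slot 4 of 4 (1 leftmost, at +y), 13 wide, 26 high (mm), 5 mm plate: middle of its lower edge on the front face, 100 mm up. Hold a bracket level, x along the rack's, its neck's underside 11-15 mm above this point; push in along +x till the back plate meets the upright (up to 6 N), then press down (about 6 N) till the neck sits here and the catch clicks; it can't be lifted out again
- catch_1 (a joint): sprung brass catch behind slot 1: 0 m fully out (also when the slot is empty), about 0.004 to 0.005 m while a hook that is not yet down pushes it back
- catch_2 (a joint): sprung brass catch behind slot 2: 0 m fully out (also when the slot is empty), about 0.004 to 0.005 m while a hook that is not yet down pushes it back
- catch_3 (a joint): sprung brass catch behind slot 3: 0 m fully out (also when the slot is empty), about 0.004 to 0.005 m while a hook that is not yet down pushes it back
- catch_4 (a joint): sprung brass catch behind slot 4: 0 m fully out (also when the slot is empty), about 0.004 to 0.005 m while a hook that is not yet down pushes it back
- console: fixed grey blower control, 130 x 150 mm, 55 mm high; origin: centre of underside, z up. At x = -30 mm a row along y of three keys alike in size, 42 mm apart, colours in any order; at x = +45 mm the socket with the lock-out plug. Red and green are interlocked: as the green is pressed (about 3 N) the red rises by as much; they stay where left, so press fully down. White springs back
- key_red (a joint): travel of the red key (stop; down at the start): 0 m fully up, 0.008 m fully down
- key_white (a joint): travel of the white key (lamp test, a spring key): 0 m fully up, 0.008 m fully down
- key_green (a joint): travel of the green key (run): 0 m fully up, 0.008 m fully down
- key_green_top (a point): centre of the top face of the green key cap, 34 x 26 mm (console x by y), 12 mm thick; moves with the key; 22 mm above the console top when up, 14 mm when down
- plug: yellow lock-out plug standing in the socket, no cable: a head 22 x 22 mm, 34 mm high, and below it a black shank 16 x 16 mm, 26 mm long. Origin at the centre of the head's underside (on the console's top while plugged in), z up through the head. A sprung detent holds it: pull straight up with about 10 to 15 N; free after 30 mm
- tray: fixed wooden tray, 90 x 90 mm outside, 28 mm high, 4 mm walls and floor; origin at the centre of its underside. It starts empty
- varnish: bystander: amber varnish bottle with red cap, 56 mm across, 130 mm high, origin at the centre of its underside; standing upright behind the work
- spirit: bystander: clear bottle with blue cap, 60 mm across, 120 mm high, origin at the centre of its underside
- brush: bystander: brush lying on the bench close to the robot, origin at its underside
Not all that is in view belongs to the job. What is shaped like the bracket_d but pink or turquoise is not meant.

How it is judged (in metres and radians):
On the way, in this order (a step that is already met when the one before it is completed fails the run):
1. every bracket is hooked in a slot, pressed home and let go (((horizontal distance between bracket_a and slot_1 below 0.008 m and z of bracket_a in the frame of slot_1 between -0.044 and -0.037 m and value of joint catch_1 below 0.0025 m and angle between the x axis of bracket_a and the x axis of rack, either way round below 0.2 rad) or (horizontal distance between bracket_a and slot_2 below 0.008 m and z of bracket_a in the frame of slot_2 between -0.044 and -0.037 m and value of joint catch_2 below 0.0025 m and angle between the x axis of bracket_a and the x axis of rack, either way round below 0.2 rad) or (horizontal distance between bracket_a and slot_3 below 0.008 m and z of bracket_a in the frame of slot_3 between -0.044 and -0.037 m and value of joint catch_3 below 0.0025 m and angle between the x axis of bracket_a and the x axis of rack, either way round below 0.2 rad) or (horizontal distance between bracket_a and slot_4 below 0.008 m and z of bracket_a in the frame of slot_4 between -0.044 and -0.037 m and value of joint catch_4 below 0.0025 m and angle between the x axis of bracket_a and the x axis of rack, either way round below 0.2 rad)) and angle between each of bracket_a, bracket_b, bracket_c, bracket_d's own z axis and vertical below 0.15 rad and ((horizontal distance between bracket_b and slot_1 below 0.008 m and z of bracket_b in the frame of slot_1 between -0.044 and -0.037 m and value of joint catch_1 below 0.0025 m and angle between the x axis of bracket_b and the x axis of rack, either way round below 0.2 rad) or (horizontal distance between bracket_b and slot_2 below 0.008 m and z of bracket_b in the frame of slot_2 between -0.044 and -0.037 m and value of joint catch_2 below 0.0025 m and angle between the x axis of bracket_b and the x axis of rack, either way round below 0.2 rad) or (horizontal distance between bracket_b and slot_3 below 0.008 m and z of bracket_b in the frame of slot_3 between -0.044 and -0.037 m and value of joint catch_3 below 0.0025 m and angle between the x axis of bracket_b and the x axis of rack, either way round below 0.2 rad) or (horizontal distance between bracket_b and slot_4 below 0.008 m and z of bracket_b in the frame of slot_4 between -0.044 and -0.037 m and value of joint catch_4 below 0.0025 m and angle between the x axis of bracket_b and the x axis of rack, either way round below 0.2 rad)) and ((horizontal distance between bracket_c and slot_1 below 0.008 m and z of bracket_c in the frame of slot_1 between -0.044 and -0.037 m and value of joint catch_1 below 0.0025 m and angle between the x axis of bracket_c and the x axis of rack, either way round below 0.2 rad) or (horizontal distance between bracket_c and slot_2 below 0.008 m and z of bracket_c in the frame of slot_2 between -0.044 and -0.037 m and value of joint catch_2 below 0.0025 m and angle between the x axis of bracket_c and the x axis of rack, either way round below 0.2 rad) or (horizontal distance between bracket_c and slot_3 below 0.008 m and z of bracket_c in the frame of slot_3 between -0.044 and -0.037 m and value of joint catch_3 below 0.0025 m and angle between the x axis of bracket_c and the x axis of rack, either way round below 0.2 rad) or (horizontal distance between bracket_c and slot_4 below 0.008 m and z of bracket_c in the frame of slot_4 between -0.044 and -0.037 m and value of joint catch_4 below 0.0025 m and angle between the x axis of bracket_c and the x axis of rack, either way round below 0.2 rad)) and ((horizontal distance between bracket_d and slot_1 below 0.008 m and z of bracket_d in the frame of slot_1 between -0.044 and -0.037 m and value of joint catch_1 below 0.0025 m and angle between the x axis of bracket_d and the x axis of rack, either way round below 0.2 rad) or (horizontal distance between bracket_d and slot_2 below 0.008 m and z of bracket_d in the frame of slot_2 between -0.044 and -0.037 m and value of joint catch_2 below 0.0025 m and angle between the x axis of bracket_d and the x axis of rack, either way round below 0.2 rad) or (horizontal distance between bracket_d and slot_3 below 0.008 m and z of bracket_d in the frame of slot_3 between -0.044 and -0.037 m and value of joint catch_3 below 0.0025 m and angle between the x axis of bracket_d and the x axis of rack, either way round below 0.2 rad) or (horizontal distance between bracket_d and slot_4 below 0.008 m and z of bracket_d in the frame of slot_4 between -0.044 and -0.037 m and value of joint catch_4 below 0.0025 m and angle between the x axis of bracket_d and the x axis of rack, either way round below 0.2 rad)) and contact force between each of bracket_a, bracket_b, bracket_c, bracket_d and the fingers below 0.1 N), for 0.2 s.
2. the lock-out plug lies in the tray, let go (x of plug in the frame of tray between -0.043 and 0.043 m and y of plug in the frame of tray between -0.043 and 0.043 m and z of plug in the frame of tray below 0.045 m and linear speed of plug below 0.03 m/s and contact force between plug and the fingers below 0.1 N), for 0.2 s.
3. the green key is down and the others are up (value of joint key_green above 0.0065 m and value of joint each of key_red, key_white below 0.0015 m), for 0.2 s.
At the end, for the whole second after the job is handed in: each bracket's hook within 8 mm of a slot (3 mm in height), that slot's catch out (under 2.5 mm), tilt under 0.15 rad, square within 0.2 rad; plug at rest in the tray (within 43 mm of its centre each way); green key over 6.5 mm down, red and white under 1.5 mm (all of step 2 and all of step 3 and ((horizontal distance between bracket_a and slot_1 below 0.008 m and z of bracket_a in the frame of slot_1 between -0.044 and -0.037 m and value of joint catch_1 below 0.0025 m and angle between the x axis of bracket_a and the x axis of rack, either way round below 0.2 rad) or (horizontal distance between bracket_a and slot_2 below 0.008 m and z of bracket_a in the frame of slot_2 between -0.044 and -0.037 m and value of joint catch_2 below 0.0025 m and angle between the x axis of bracket_a and the x axis of rack, either way round below 0.2 rad) or (horizontal distance between bracket_a and slot_3 below 0.008 m and z of bracket_a in the frame of slot_3 between -0.044 and -0.037 m and value of joint catch_3 below 0.0025 m and angle between the x axis of bracket_a and the x axis of rack, either way round below 0.2 rad) or (horizontal distance between bracket_a and slot_4 below 0.008 m and z of bracket_a in the frame of slot_4 between -0.044 and -0.037 m and value of joint catch_4 below 0.0025 m and angle between the x axis of bracket_a and the x axis of rack, either way round below 0.2 rad)) and angle between each of bracket_a, bracket_b, bracket_c, bracket_d's own z axis and vertical below 0.15 rad and ((horizontal distance between bracket_b and slot_1 below 0.008 m and z of bracket_b in the frame of slot_1 between -0.044 and -0.037 m and value of joint catch_1 below 0.0025 m and angle between the x axis of bracket_b and the x axis of rack, either way round below 0.2 rad) or (horizontal distance between bracket_b and slot_2 below 0.008 m and z of bracket_b in the frame of slot_2 between -0.044 and -0.037 m and value of joint catch_2 below 0.0025 m and angle between the x axis of bracket_b and the x axis of rack, either way round below 0.2 rad) or (horizontal distance between bracket_b and slot_3 below 0.008 m and z of bracket_b in the frame of slot_3 between -0.044 and -0.037 m and value of joint catch_3 below 0.0025 m and angle between the x axis of bracket_b and the x axis of rack, either way round below 0.2 rad) or (horizontal distance between bracket_b and slot_4 below 0.008 m and z of bracket_b in the frame of slot_4 between -0.044 and -0.037 m and value of joint catch_4 below 0.0025 m and angle between the x axis of bracket_b and the x axis of rack, either way round below 0.2 rad)) and ((horizontal distance between bracket_c and slot_1 below 0.008 m and z of bracket_c in the frame of slot_1 between -0.044 and -0.037 m and value of joint catch_1 below 0.0025 m and angle between the x axis of bracket_c and the x axis of rack, either way round below 0.2 rad) or (horizontal distance between bracket_c and slot_2 below 0.008 m and z of bracket_c in the frame of slot_2 between -0.044 and -0.037 m and value of joint catch_2 below 0.0025 m and angle between the x axis of bracket_c and the x axis of rack, either way round below 0.2 rad) or (horizontal distance between bracket_c and slot_3 below 0.008 m and z of bracket_c in the frame of slot_3 between -0.044 and -0.037 m and value of joint catch_3 below 0.0025 m and angle between the x axis of bracket_c and the x axis of rack, either way round below 0.2 rad) or (horizontal distance between bracket_c and slot_4 below 0.008 m and z of bracket_c in the frame of slot_4 between -0.044 and -0.037 m and value of joint catch_4 below 0.0025 m and angle between the x axis of bracket_c and the x axis of rack, either way round below 0.2 rad)) and ((horizontal distance between bracket_d and slot_1 below 0.008 m and z of bracket_d in the frame of slot_1 between -0.044 and -0.037 m and value of joint catch_1 below 0.0025 m and angle between the x axis of bracket_d and the x axis of rack, either way round below 0.2 rad) or (horizontal distance between bracket_d and slot_2 below 0.008 m and z of bracket_d in the frame of slot_2 between -0.044 and -0.037 m and value of joint catch_2 below 0.0025 m and angle between the x axis of bracket_d and the x axis of rack, either way round below 0.2 rad) or (horizontal distance between bracket_d and slot_3 below 0.008 m and z of bracket_d in the frame of slot_3 between -0.044 and -0.037 m and value of joint catch_3 below 0.0025 m and angle between the x axis of bracket_d and the x axis of rack, either way round below 0.2 rad) or (horizontal distance between bracket_d and slot_4 below 0.008 m and z of bracket_d in the frame of slot_4 between -0.044 and -0.037 m and value of joint catch_4 below 0.0025 m and angle between the x axis of bracket_d and the x axis of rack, either way round below 0.2 rad))); the robot touches nothing.
It fails at once if the white key is pushed down (value of joint key_white above 0.005 m).
It fails at once if the varnish is disturbed (distance of varnish from where it was at the start of the episode above 0.03 m).
It fails at once if the spirit is disturbed (distance of spirit from where it was at the start of the episode above 0.03 m).
It fails at once if the brush is disturbed (distance of brush from where it was at the start of the episode above 0.03 m).
Of bracket_a, bracket_b, bracket_c, bracket_d only 3 to 4 are there at a start; the rules pass over those that are not, and their reading is None.
At some moment in a run one of bracket_a, bracket_b, bracket_c, bracket_d may be knocked a few centimetres aside while the robot is not near it.
It also fails if it takes over 210 s, if anything falls off the work surface, if the arm or the gripper's body presses on something with over 40 N, if the wrist force passes 120 N, or if a joint passes its speed limit or range.

## Working session

There is one attempt and no reset: what is moved stays moved. The work goes in short steps, each a Python script; the robot and the scene stay as the last script left them, time stands still between calls to the robot, and variables do not carry over. Pictures are saved under pics/ and viewed, at most 14 in all, crops included, and the job is handed in when it is done.

```bash
mkdir -p pics; ls
python3 - <<'E'
from rig import arm
import cv2,numpy as np
for n in("scene","top"):
    im=arm.snapshot(n); cv2.imwrite(f"pics/{n}0.png",im[:,:,::-1]); c=arm.get_calibration(n); print(n,c["intrinsics"].tolist(),np.round(c["cam_to_world"],4).tolist())
c=arm.get_calibration("wrist");print(c["intrinsics"].tolist(),np.round(c["cam_to_world"],4).tolist())
print(arm.grip_depth,arm.current_t(),np.round(arm.current_tool_rot(),3).tolist(),arm.current_force())
E
```

```text
pics
scene [[507.02348020569616, 0.0, 322.82936659030446], [0.0, 507.02348020569616, 198.98909552215153], [0.0, 0.0, 1.0]] [[0.3981, 0.6947, -0.5992, 1.3302], [0.9174, -0.3019, 0.2594, -0.3472], [-0.0007, -0.6529, -0.7574, 1.1827], [0.0, 0.0, 0.0, 1.0]]
top [[381.34997958871213, 0.0, 322.5407273053199], [0.0, 381.34997958871213, 206.48547162646437], [0.0, 0.0, 1.0]] [[0.0006, -0.9859, 0.1673, 0.246], [-0.9998, -0.004, -0.0204, 0.0264], [0.0208, -0.1672, -0.9857, 1.3983], [0.0, 0.0, 0.0, 1.0]]
[[309.70691628693146, 0.0, 317.8558859040773], [0.0, 309.70691628693146, 199.44266327159383], [0.0, 0.0, 1.0]] [[0.4232, 0.8805, 0.2133, 0.2044], [0.906, -0.4112, -0.1004, 0.5937], [-0.0007, 0.2357, -0.9718, 0.3852], [0.0, 0.0, 0.0, 1.0]]
0.0188 0.1 [[-0.906, 0.423, -0.001], [0.423, 0.906, -0.001], [0.0, -0.001, -1.0]] [ 0.27572532  0.72610819 -0.53811984]
```

View pics/scene0.png

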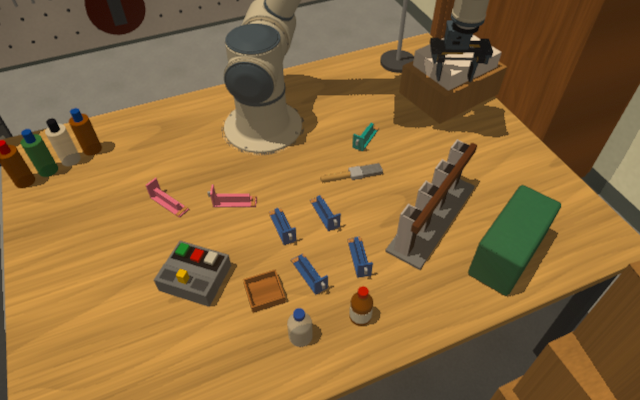

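View pics/top0.png

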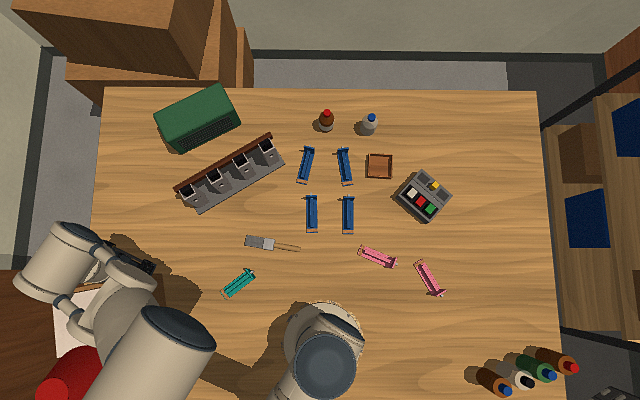

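Four blue brackets, top-view pixels (306,165), (345,167), (311,214) and (348,215). The rack is at about (230,170), the tray at (379,166) and the console at (422,196). The scene view has the plug at (183,275) and keys running green, red, white. Next I'll compute coarse positions and take closer wrist views.

```bash
cat > h.py <<'E'
from rig import arm
import numpy as np, cv2
def down(ax):  # tool down, tool x axis opposite to heading ax (rad); camera sits behind
    c,s=np.cos(ax),np.sin(ax)
    return np.array([[-c,-s,0],[-s,c,0],[0,0,-1.]])
def ray(cal,uv,fish=False):
    K=cal["intrinsics"];T=cal["cam_to_world"]
    p=np.array([(uv[0]-K[0,2])/K[0,0],(uv[1]-K[1,2])/K[1,1]])
    if fish:
        r=np.hypot(*p);d=np.array([*(p*np.sinc(r/np.pi)),np.cos(r)])
    else: d=np.array([*p,1.])
    return T[:3,3],T[:3,:3]@d
def cast(cal,uv,z,fish=False):
    o,d=ray(cal,uv,fish);return o+d*(z-o[2])/d[2]
def proj(cal,P):
    K=cal["intrinsics"];T=cal["cam_to_world"];q=T[:3,:3].T@(np.asarray(P)-T[:3,3])
    n=np.hypot(q[0],q[1]);t=np.arctan2(n,q[2])
    return K[:2,2]+K[0,0]*t*q[:2]/max(n,1e-9)
def look(xy,ax,dist,z=0):
    """aim wrist camera axis at (xy,z) from dist, tool down with heading ax; returns bgr image, cal"""
    cal=arm.get_calibration("wrist");Rt=arm.current_tool_rot();T=cal["cam_to_world"]
    off=Rt.T@(T[:3,3]-arm.current_ee_pos());a=Rt.T@T[:3,2]
    R=down(ax);tcp=np.array([*xy,z])-dist*(R@a)-R@off
    arm.move_to(tcp,R);arm.sleep(.2)
    cal=arm.get_calibration("wrist");return arm.snapshot("wrist")[:,:,::-1].copy(),cal
def blobs(im,lo,hi,amin):
    m=cv2.inRange(cv2.cvtColor(im,cv2.COLOR_BGR2HSV),lo,hi)
    c,_=cv2.findContours(m,cv2.RETR_EXTERNAL,cv2.CHAIN_APPROX_NONE)
    return [k for k in c if cv2.contourArea(k)>amin]
BLUE=((105,120,40),(122,255,255))
E
python3 - <<'E'
from h import *
cal=arm.get_calibration("top");im=cv2.imread("pics/top0.png")
for k in blobs(im,*BLUE,80):
    (c,s,a)=cv2.minAreaRect(k);print("blue",np.round(cast(cal,c,.02),3),s,a)
for n,p,z in[("rackR",(266,148),.17),("rackL",(190,197),.17),("footR",(285,163),.012),("footL",(199,213),.012),("tray",(379,166),.02),("green",(430,208),.07),("red",(421,201),.07),("white",(412,194),.07),("plug",(434,186),.08),("brushhead",(260,242),.01)]:print(n,np.round(cast(cal,p,z),3))
im,cal=look((.5,-.04),0,.42);cv2.imwrite("pics/w0.png",im);print(arm.current_ee_pos())
for k in blobs(im,*BLUE,200):
    (c,s,a)=cv2.minAreaRect(k);print("blue",np.round(cast(cal,c,.02,1),3),c,s,a)
E
```

```text
blue [-0.152 -0.627  0.02 ] (14.422204971313477, 8.320503234863281) 33.690067291259766
blue [-0.103 -0.785  0.02 ] (16.099689483642578, 8.497058868408203) 26.56505012512207
blue [ 0.456 -0.097  0.02 ] (32.0, 11.0) 90.0
blue [0.461 0.04  0.02 ] (33.0, 10.0) 90.0
blue [ 0.434 -0.979  0.02 ] (58.93753433227539, 40.19895553588867) 83.9909896850586
blue [ 0.641 -0.082  0.02 ] (33.48691177368164, 11.576600074768066) 83.8844985961914
blue [0.646 0.061 0.02 ] (10.761317253112793, 33.29085922241211) 12.724355697631836
blue [ 0.796 -1.174  0.02 ] (58.0, 27.0) 90.0
rackR [0.652 0.19  0.17 ]
rackL [0.484 0.433 0.17 ]
footR [0.646 0.139 0.012]
footL [0.455 0.449 0.012]
tray [ 0.635 -0.214  0.02 ]
green [ 0.467 -0.383  0.07 ]
red [ 0.493 -0.352  0.07 ]
white [ 0.518 -0.321  0.07 ]
plug [ 0.545 -0.398  0.08 ]
brushhead [0.35  0.224 0.01 ]
[ 0.46690296 -0.03942835  0.23634132]
blue [ 0.633 -0.09   0.02 ] (283.11767578125, 292.4705810546875) (38.80569839477539, 12.611852645874023) 75.96376037597656
blue [0.623 0.059 0.02 ] (386.0, 285.5) (23.0, 30.0) 90.0
blue [ 0.475 -0.101  0.02 ] (270.0, 184.0) (50.0, 14.0) 90.0
blue [0.425 0.041 0.02 ] (381.5, 146.0) (36.0, 9.0) 90.0
```

View pics/w0.png

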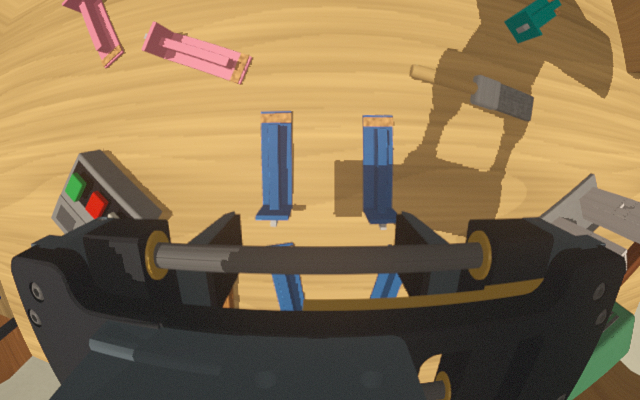

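The wrist view shows the gripper hiding rows below about 215. The near brackets lie at (277,165) and (378,168), back plates at the far end (+x), flanges toward the robot. Next I'll look at the rack with the camera turned to face its front.

Run:
```python
from h import *
ax=np.radians(31.7);o=np.array([.5675,.3045]);f=np.array([np.cos(ax),np.sin(ax)])
im,cal=look(o-.185*f,ax+np.pi,.4,.1)
cv2.imwrite("pics/w1.png",cv2.resize(im[0:200,120:520],None,fx=2,fy=2,interpolation=cv2.INTER_CUBIC));cv2.imwrite("w1full.png",im)
np.savez("w1cal.npz",**cal)
print(arm.current_joint_positions(),arm.current_ee_pos())
for i in range(4):
  y=(.15-.1*i)*np.array([-f[1],f[0]]); print(np.round(proj(cal,[*(o+y),.1])),np.round(proj(cal,[*(o+y),.17])))
```

```text
[ 2.00371286e+01  1.16477790e+01  8.65580465e+01 -5.12105012e-04
  8.17982270e+01  7.83353210e+01] [0.43438046 0.22185706 0.31689008]
[202.  61.] [180.  50.]
[277.  55.] [269.  41.]
[357.  55.] [366.  41.]
[433.  61.] [455.  50.]
```

View pics/w1.png

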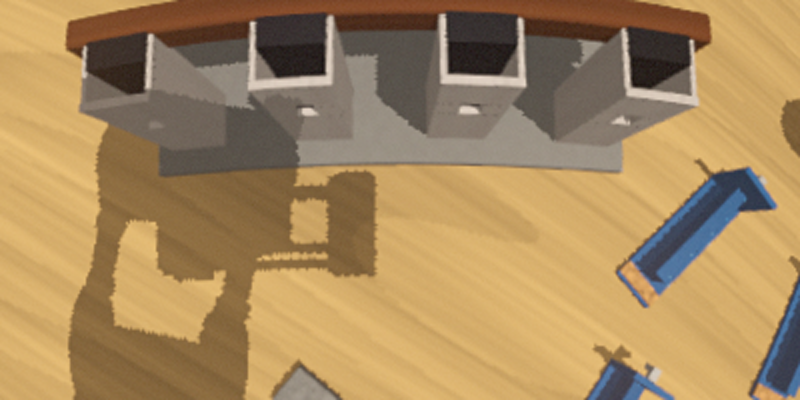

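The four slots show in the crop near (155,125), (308,112), (470,110) and (625,120), about 2-4 px off my coarse prediction. I'll zoom in for exact corners.

Run:
```python
import cv2,numpy as np
im=cv2.imread("w1full.png")
a=cv2.resize(im[30:90,150:310],None,fx=5,fy=5,interpolation=cv2.INTER_CUBIC);b=cv2.resize(im[30:90,310:470],None,fx=5,fy=5,interpolation=cv2.INTER_CUBIC)
cv2.imwrite("pics/w1z.png",np.vstack([a,b]))
```

```text
(no output)
```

View pics/w1z.png

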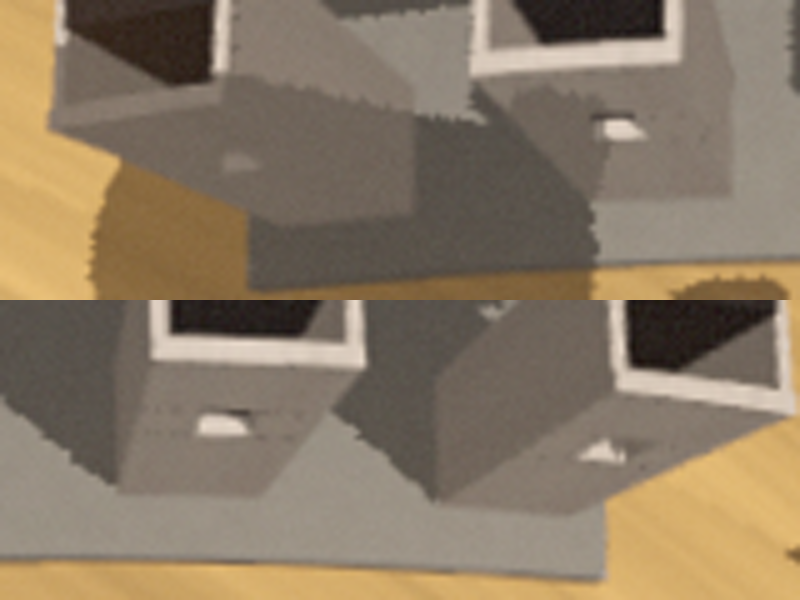

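Top front corners and foot corners of the uprights read well here, so I'll fit the rack pose from these.

Run:
```python
from h import *
cal=dict(np.load("w1cal.npz"))
T=[(48,127,0),(222,103,0),(470,75,0),(682,62,0),(150,58,1),(365,67,1),(615,87,1),(795,113,1)]
B=[(275,225,0),(413,213,0),(605,203,0),(733,195,0),(117,192,1),(262,197,1),(437,203,1),(575,215,1)]
loc=np.array([y+s for y in(.15,.05,-.05,-.15) for s in(.022,-.022)])
for L,z in((T,.17),(B,.012)):
  P=np.array([cast(cal,((x+.5)/5-.5+150+160*b,(y+.5)/5-.5+30),z,1)[:2] for x,y,b in L])
  # fit P=o+loc*u
  A=np.c_[np.ones(8),loc];s,_,_,_=np.linalg.lstsq(A,P,rcond=None);u=s[1]
  print(z,"o",s[0],"len",np.linalg.norm(u),"heading",np.degrees(np.arctan2(-u[0],u[1])),"res mm",np.round(1e3*(P-A@s),1).tolist())
```

```text
0.17 o [0.56381853 0.30758276] len 1.0008903074143312 heading 32.072228155632516 res mm [[0.5, 0.2], [-0.3, -0.0], [-0.2, -0.0], [0.1, -0.6], [-0.3, 0.5], [0.0, -0.3], [0.2, 0.3], [0.0, -0.0]]
0.012 o [0.56436974 0.3071413 ] len 1.0053800534120239 heading 32.154895302326445 res mm [[-0.9, 2.3], [-0.1, 0.2], [1.7, -4.4], [-0.1, 0.3], [0.1, 0.7], [-0.4, 0.1], [-0.3, 1.2], [0.1, -0.4]]
```

Rack: origin (0.5640, 0.3074), heading 32.1°. The two fits agree to under 1 mm. Next comes the pick function, starting with the far bracket nearest the rack.

```bash
cat >> h.py <<'E'
RO=np.array([.5640,.3074]);RA=np.radians(32.1);RX=np.array([np.cos(RA),np.sin(RA)]);RY=np.array([-RX[1],RX[0]])
def find(xy,tag,ax=0.):
    im,cal=look(np.array(xy)+.075*np.array([np.cos(ax),np.sin(ax)]),ax,.38)
    cv2.imwrite(f"{tag}.png",im)
    m=cv2.inRange(cv2.cvtColor(im,cv2.COLOR_BGR2HSV),(102,110,25),(124,255,255));m[215:]=0
    m=cv2.morphologyEx(m,cv2.MORPH_CLOSE,np.ones((5,5)))
    best=None
    for k in cv2.findContours(m,cv2.RETR_EXTERNAL,cv2.CHAIN_APPROX_NONE)[0]:
        if cv2.contourArea(k)<400: continue
        P=np.array([cast(cal,p,.006,1)[:2] for p in k[:,0]])
        d=np.hypot(*(P.mean(0)-xy))
        if best is None or d<best[0]: best=(d,P)
    d,P=best
    (c,s,a)=cv2.minAreaRect((P*1e3).astype(np.float32));a=np.radians(a if s[0]>s[1] else a+90)
    h=(a+np.pi/2)%np.pi-np.pi/2;u=np.array([np.cos(h),np.sin(h)]);v=np.array([-u[1],u[0]])
    t=(P@u);near=t.min();sel=P[t<near+.05]@v   # flange part only, for the middle line
    mid=(sel.min()+sel.max())/2
    g=u*(near+.048)+v*mid
    print(tag,"off",round(d,3),"size mm",np.round(sorted(s)),"flange w",round(1e3*np.ptp(sel)),"head",round(np.degrees(h),1),"grip",np.round(g,3),"t",round(arm.current_t(),1))
    return g,h
def pick(g,h):
    R=down(h);arm.grip(.05)
    arm.move_to([*g,.07],R);arm.move_l([*g,.0085],feed=.08)
    arm.grip(0);print("width",round(arm.current_width(),4),"Fz",arm.current_force().round(1),"pad",round(arm.current_grasp_force(),1))
E
python3 - <<'E'
from h import *
g,h=find((.646,.061),"b1")
im=cv2.imread("b1.png");cal=arm.get_calibration("wrist")
q=proj(cal,[*g,.006]);cv2.circle(im,tuple(int(v) for v in q),3,(0,0,255),-1);cv2.imwrite("pics/b1.png",im)
E
```

```text
b1 off 0.011 size mm [ 30. 113.] flange w 30 head -16.6 grip [0.629 0.06 ] t 8.5
```

View pics/b1.png

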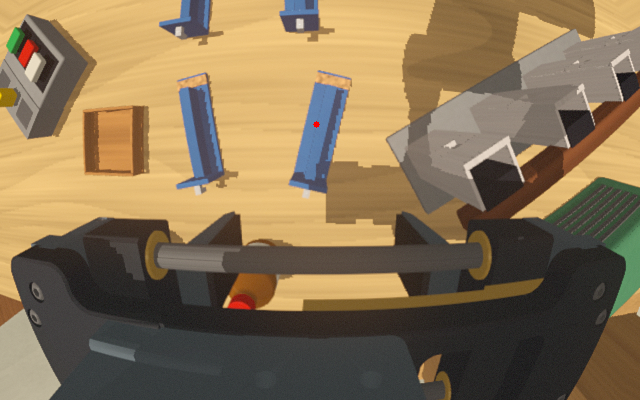

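The dot at (316,124) sits on the bracket's flange/rib, slightly left of the middle line, which is good enough for a self-centring grip. Pick it and carry it to slot 1.

```bash
cat >> h.py <<'E'
R32=down(RA)
def hang(k,reach=.062):
    """bracket in hand, grip point about reach behind the back plate; hook into slot k"""
    s=RO+RY*(.25-.1*k)
    arm.move_l([*arm.current_ee_pos()[:2],.17],feed=.2)
    b=s-RX*(reach+.05)
    arm.move_to([*b,.17],R32);arm.move_l([*b,.0815],feed=.12);arm.sleep(.2)
    f0=arm.current_force()
    d=.05-.022
    arm.move_l([*(b+RX*d),.0815],feed=.08);d0=d
    while d<.05+.02:
        d+=.0015;arm.move_l([*(b+RX*d),.0815],feed=.03)
        F=(arm.current_force()-f0);fx=F[:2]@RX
        if fx<-3: break
    print("slot",k,"advance",round(d,4),"of .05  F rack",F[:2]@RX.round(2),F[:2]@RY.round(2),F[2].round(2),"t",round(arm.current_t(),1))
    return b,d,f0
def press(b,d,f0):
    z=.0815;log=[]
    while z>.064:
        z-=.0015;arm.move_l([*(b+RX*d),z],feed=.03)
        F=arm.current_force()-f0;log.append((round(z*1e3,1),round(F[:2]@RX,1),round(F[2],1)))
        if F[2]>14 and z<.0715: break
    print(log)
E
python3 - <<'E'
from h import *
g,h=[.629,.060],np.radians(-16.6)
pick(g,h)
b,d,f0=hang(1)
np.savez("st.npz",b=b,d=d,f0=f0)
im=arm.snapshot("scene")[:,:,::-1];cv2.imwrite("pics/s1.png",cv2.resize(im[100:300,340:540],None,fx=3,fy=3,interpolation=cv2.INTER_CUBIC))
E
```

```text
width 0.0117 Fz [-0.1  1.   3.6] pad 30.0
slot 1 advance 0.07 of .05  F rack -0.7865089537741785 -0.0017918235673486937 -0.21 t 22.5
```

View pics/s1.png

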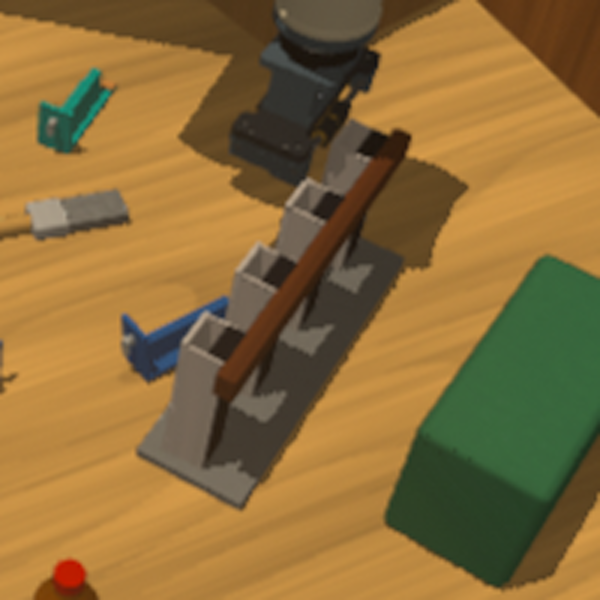

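The gripper is at the rack, but a blue bracket lies on the bench in front of slot 4 at crop (170,340). I'll check the grip and look at the whole scene.

Run:
```python
from h import *
print(arm.current_width(),arm.current_grasp_force(),arm.current_force(),arm.current_ee_pos())
p=arm.current_ee_pos();arm.move_l([*(p[:2]-.05*RX),p[2]],feed=.15);arm.move_l([*(p[:2]-.05*RX),.2],feed=.2)
im=arm.snapshot("scene")[:,:,::-1];cv2.imwrite("pics/s2.png",im)
```

```text
0.0004929272793371505 0.0 [-0.2320817  -0.00990338  0.04363225] [0.44875774 0.41215312 0.08150117]
```

View pics/s2.png

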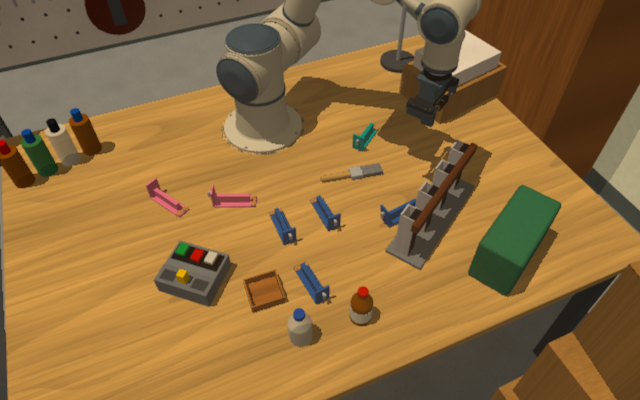

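The grip is empty: the joint-space arc swung the bracket into the rack, and it now lies at about (397,213) with its hook end pointing left. I'll take one wrist view to relocate it.

Run:
```python
from h import *
print(cast(arm.get_calibration("scene"),(397,210),.02))
arm.grip(.05)
im,cal=look(RO-.185*RX,RA+np.pi,.4,.1);np.savez("w2cal.npz",**cal)
for k in blobs(im,(102,110,25),(124,255,255),150):
    print(np.round(cast(cal,k[:,0].mean(0),.006,1),3),k[:,0].min(0),k[:,0].max(0))
cv2.imwrite("w2full.png",im);cv2.imwrite("pics/w2.png",cv2.resize(im[20:170,280:480],None,fx=4,fy=4,interpolation=cv2.INTER_CUBIC))
```

```text
[0.5380283  0.23590626 0.02      ]
[ 0.676 -0.11   0.006] [524 133] [553 185]
[0.552 0.246 0.006] [310  69] [381 118]
```

View pics/w2.png

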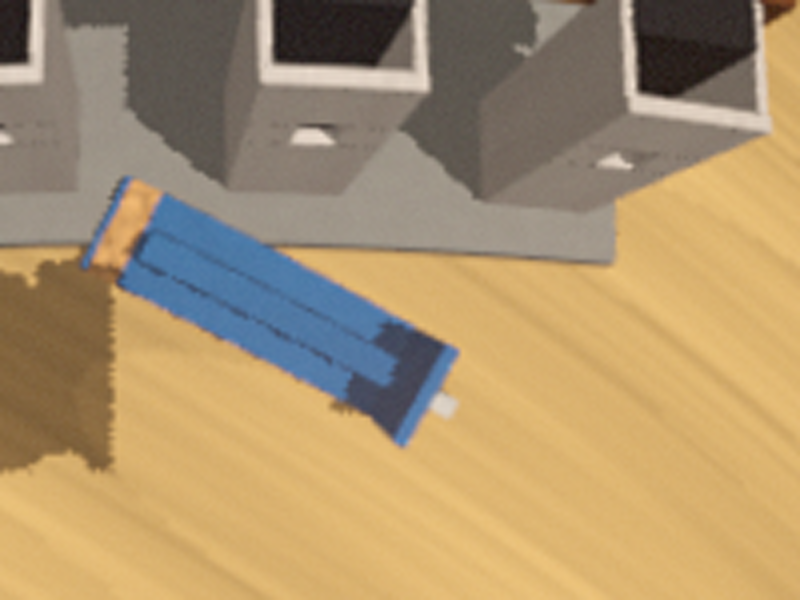

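The bracket is upright with its flange tip resting on the foot plate: rib from crop (143,247) to (392,362), hook at (445,403). I'll check its distance to the uprights before choosing a grip.

Run:
```python
from h import *
cal=dict(np.load("w2cal.npz"))
f=lambda x,y,z:cast(cal,((x+.5)/4-.5+280,(y+.5)/4-.5+20),z,1)[:2]
def rk(P):return np.round([(P-RO)@RX,(P-RO)@RY],4)
a=f(143,247,.044);b=f(392,362,.035);p1=f(457,350,.06);p2=f(403,443,.06);t1=f(125,178,.018);t2=f(84,268,.018)
for n,P in dict(ribA=a,ribB=b,pl1=p1,pl2=p2,tip1=t1,tip2=t2).items():print(n,P.round(4),rk(P))
print(np.hypot(*(b-a)),np.hypot(*(p1-p2)),np.hypot(*(t1-t2)))
u=b-a;print("head",np.degrees(np.arctan2(u[1],u[0])),np.degrees(np.arctan2(*((p1-p2)[::-1]))))
```

```text
ribA [0.5397 0.2958] [-0.0268  0.0031]
ribB [0.5545 0.1977] [-0.0664 -0.0879]
pl1 [0.5675 0.1841] [-0.0625 -0.1063]
pl2 [0.5291 0.1824] [-0.096  -0.0874]
tip1 [0.5621 0.3181] [0.0041 0.0101]
tip2 [0.5243 0.3125] [-0.031   0.0255]
0.09927585473248866 0.038491473065135166 0.038221864324316006
head -81.41305588409857 2.597745584987435
```

Sizes check (38.5 and 38.2 mm against 40). Its rib is too close to the uprights for the gripper body. I'll hold it by the back plate and hook lip, drag it clear toward the robot, and look again there.

```bash
sed -i 's/h=(a+np.pi\/2)%np.pi-np.pi\/2;/h=ax+((a-ax+np.pi\/2)%np.pi-np.pi\/2);/' h.py
python3 - <<'E'
from h import *
R=down(np.radians(20.4));c=np.array([.549,.178])
arm.grip(.06)
arm.move_to([*(c-.03*RX),.2],R);arm.move_l([*c,.2]);arm.move_l([*c,.042],feed=.1)
print(arm.current_force().round(1))
arm.grip(0);print(arm.current_width(),arm.current_grasp_force(),arm.current_force().round(1))
e=c-.10*RX
arm.move_l([*e,.044],feed=.08);print(arm.current_width(),arm.current_force().round(1))
arm.grip(.06);arm.move_l([*e,.15],feed=.2)
find(e+np.array([0,.06]),"b1b",np.radians(-80))
im=cv2.imread("b1b.png");cv2.imwrite("pics/b1b.png",im)
E
```

```text
[-0.2  0.4  0.5]
0.016769243333413193 29.797691549085386 [-1.6 -0.5  1.5]
0.016708209381556507 [-0.4  0.6 -1.4]
b1b off 0.025 size mm [38. 53.] flange w 38 head -70.4 grip [0.466 0.142] t 38.1
```

View pics/b1b.png

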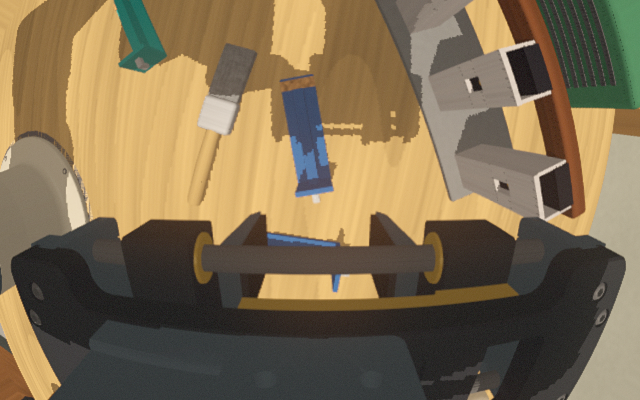

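The bracket now lies flat and free in front of the rack: near end at about (302,90), back plate top at about (315,188). I'll pick it from those pixels and carry it in straight lines only.

```bash
sed -i 's/(102,110,25),(124,255,255)/(102,70,25),(130,255,255)/; s/arm.move_to(\[\*b,.17\],R32);/w=s-RX*.16;arm.move_l([*(WAY),.17],R32,feed=.2);arm.move_l([*b,.17],feed=.2);/' h.py; sed -i 's/^R32=/WAY=RO-RX*.2-RY*.08\nR32=/' h.py
python3 - <<'E'
from h import *
cal=arm.get_calibration("wrist")
a=cast(cal,(302,90),.006,1)[:2];p=cast(cal,(315,188),.06,1)[:2];u=p-a;L=np.hypot(*u);u/=L
h=np.arctan2(u[1],u[0]);g=a+.05*u;print(a,p,"L",L,"head",np.degrees(h),g,WAY)
if .095<L<.12:
    pick(g,h);arm.move_l([*arm.current_ee_pos()[:2],.17],feed=.2);print(arm.current_width())
    b,d,f0=hang(1);print(arm.current_width());np.savez("st.npz",b=b,d=d,f0=f0)
E
```

```text
[0.43656834 0.23730412] [0.47002607 0.13633958] L 0.10636380054745899 head -71.66578522862777 [0.4522963  0.18984223] [0.4370875  0.13335053]
width 0.0119 Fz [-0.8 -0.   3.6] pad 30.0
0.01177679474501119
slot 1 advance 0.0475 of .05  F rack -3.161153859569442 0.3512937583078941 -0.56 t 50.1
0.011894172204015447
```

Contact at 47.5 mm against 50 mm expected. A blocked lip would have met the plate at about 38 mm, so the hook is in the slot. Press down.

Run:
```python
from h import *
s=np.load("st.npz");press(s["b"],float(s["d"]),s["f0"])
print(arm.current_width(),arm.current_t())
```

```text
[(80.0, np.float64(-3.0), np.float64(-2.5)), (78.5, np.float64(-3.1), np.float64(-1.5)), (77.0, np.float64(-0.2), np.float64(-0.8)), (75.5, np.float64(0.6), np.float64(-2.1)), (74.0, np.float64(0.8), np.float64(-2.5)), (72.5, np.float64(3.3), np.float64(-4.2)), (71.0, np.float64(3.5), np.float64(-4.5)), (69.5, np.float64(3.4), np.float64(-2.1)), (68.0, np.float64(2.7), np.float64(2.7)), (66.5, np.float64(3.2), np.float64(5.4)), (65.0, np.float64(3.4), np.float64(5.8)), (63.5, np.float64(0.5), np.float64(14.6))]
0.012203154936396206 53.1083
```

The force rose to 14.6 N at z=63.5 mm. I'll let go, then feel the rib's height with closed fingers. It should be 94 mm when the bracket is home, and this also gives a firm second press.

```bash
cat >> h.py <<'E'
def release(reach=.062):
    arm.grip(.05);p=arm.current_ee_pos();arm.move_l([*p[:2],.16],feed=.2)
def feel(k,back=.045,lim=14):
    """press the rib top of the bracket in slot k with closed fingers"""
    s=RO+RY*(.25-.1*k)-RX*back
    arm.grip(0);arm.move_l([*s,.13],R32,feed=.2);arm.move_l([*s,.102],feed=.08);arm.sleep(.2)
    f0=arm.current_force();z=.102;log=[]
    while z>.084:
        z-=.001;arm.move_l([*s,z],feed=.03);F=(arm.current_force()-f0)[2];log.append((round(z*1e3),round(float(F),1)))
        if F>lim: break
    print("feel",k,log,"z",arm.current_ee_pos()[2].round(4));arm.move_l([*s,.16],feed=.2)
    print("t",round(arm.current_t(),1))
E
python3 - <<'E'
from h import *
release();feel(1)
E
```

```text
feel 1 [(101, 1.2), (100, 0.9), (99, 1.0), (98, 0.7), (97, 0.6), (96, 2.0), (95, 0.5), (94, 0.9), (93, 1.8), (92, 10.6), (91, 21.6)] z 0.0922
t 59.6
```

Contact at about 92.7 mm, so the bracket is seated (an unclicked one would sit at about 105 mm). On to the second bracket.

```bash
cat >> h.py <<'E'
def job(xy,tag,k):
    p=arm.current_ee_pos();q=p[:2]-.08*RX if k>1 else p[:2]-.05*RX
    arm.move_l([*q,.2],feed=.25)
    arm.grip(.05)
    g,h=find(xy,tag)
    pick(g,h);arm.move_l([*g,.17],feed=.2)
    if abs(arm.current_width()-.012)>.002: print("LOST");return
    b,d,f0=hang(k);print("w",round(arm.current_width(),4))
    np.savez("st.npz",b=b,d=d,f0=f0)
    if .043<d<.058: press(b,d,f0);release();feel(k)
E
python3 - <<'E'
from h import *
job((.641,-.082),"b2",2)
E
```

```text
b2 off 0.03 size mm [ 44. 128.] flange w 40 head 3.8 grip [ 0.654 -0.092] t 63.2
width 0.012 Fz [-1.2  0.4  2. ] pad 30.0
slot 2 advance 0.0445 of .05  F rack -4.248877283606634 1.505042674864749 0.11 t 73.8
w 0.0118
[(80.0, np.float64(-3.6), np.float64(-2.4)), (78.5, np.float64(-2.9), np.float64(-2.2)), (77.0, np.float64(-4.3), np.float64(-2.1)), (75.5, np.float64(-3.5), np.float64(-2.2)), (74.0, np.float64(-3.6), np.float64(-3.8)), (72.5, np.float64(-2.2), np.float64(-4.1)), (71.0, np.float64(0.4), np.float64(-5.9)), (69.5, np.float64(0.7), np.float64(0.5)), (68.0, np.float64(1.8), np.float64(3.0)), (66.5, np.float64(-0.1), np.float64(5.5)), (65.0, np.float64(-1.0), np.float64(7.7)), (63.5, np.float64(-2.9), np.float64(15.2))]
feel 2 [(101, 0.1), (100, 0.9), (99, 0.5), (98, 0.2), (97, -0.3), (96, 0.3), (95, 0.5), (94, -0.7), (93, -0.3), (92, 9.3), (91, 20.5)] z 0.0921
t 83.3
```

Seated the same way. Third and fourth.

Run:
```python
from h import *
job((.461,.04),"b3",3)
```

```text
b3 off 0.0 size mm [ 39. 113.] flange w 39 head 1.7 grip [0.449 0.04 ] t 85.9
width 0.0117 Fz [-0.4  1.5  2.9] pad 30.0
slot 3 advance 0.046 of .05  F rack -5.89068584905199 -0.8714878282869569 -0.35 t 95.5
w 0.0117
[(80.0, np.float64(-6.0), np.float64(-1.6)), (78.5, np.float64(-5.8), np.float64(-1.1)), (77.0, np.float64(-5.9), np.float64(-2.0)), (75.5, np.float64(-6.0), np.float64(-2.2)), (74.0, np.float64(-5.7), np.float64(-1.4)), (72.5, np.float64(-4.4), np.float64(-3.3)), (71.0, np.float64(-4.8), np.float64(-5.6)), (69.5, np.float64(-6.7), np.float64(-1.5)), (68.0, np.float64(-7.7), np.float64(3.7)), (66.5, np.float64(-8.9), np.float64(6.9)), (65.0, np.float64(-9.4), np.float64(7.8)), (63.5, np.float64(-11.2), np.float64(15.8))]
feel 3 [(101, 0.1), (100, -0.7), (99, 0.0), (98, -0.3), (97, -0.1), (96, -0.3), (95, -0.1), (94, -0.2), (93, -0.9), (92, 8.9), (91, 21.0)] z 0.0921
t 104.9
```

Run:
```python
from h import *
job((.456,-.097),"b4",4)
p=arm.current_ee_pos();arm.move_l([*(p[:2]-.08*RX),.2],feed=.25)
# look at console with camera turned towards it: heading away from console
c=np.array([.50,-.36])
im,cal=look(c+np.array([.04,.0]),0.,.42,.06);np.savez("w5cal.npz",**cal);cv2.imwrite("pics/w5.png",im)
im=arm.snapshot("scene")[:,:,::-1];cv2.imwrite("s5.png",im);print(arm.current_t(),arm.current_ee_pos())
```

```text
b4 off 0.013 size mm [ 43. 125.] flange w 38 head 0.1 grip [ 0.444 -0.094] t 107.7
width 0.012 Fz [-0.5 -0.6  3.5] pad 30.0
slot 4 advance 0.043 of .05  F rack -3.8253708576124774 0.025187602908543605 0.38 t 117.4
w 0.012
[(80.0, np.float64(-3.1), np.float64(-1.6)), (78.5, np.float64(-3.1), np.float64(0.3)), (77.0, np.float64(3.3), np.float64(-5.8)), (75.5, np.float64(3.3), np.float64(-0.6)), (74.0, np.float64(4.5), np.float64(1.5)), (72.5, np.float64(6.6), np.float64(0.8)), (71.0, np.float64(6.1), np.float64(1.2)), (69.5, np.float64(6.8), np.float64(1.4)), (68.0, np.float64(6.6), np.float64(2.5)), (66.5, np.float64(6.4), np.float64(4.7)), (65.0, np.float64(6.1), np.float64(6.5)), (63.5, np.float64(3.5), np.float64(13.3))]
feel 4 [(101, 1.3), (100, 0.1), (99, 1.5), (98, 0.3), (97, 0.3), (96, 0.5), (95, -0.0), (94, 1.0), (93, -0.5), (92, 8.6), (91, 20.0)] z 0.0922
t 126.9
129.5083 [ 0.50732371 -0.35926587  0.29631424]
```

View pics/w5.png

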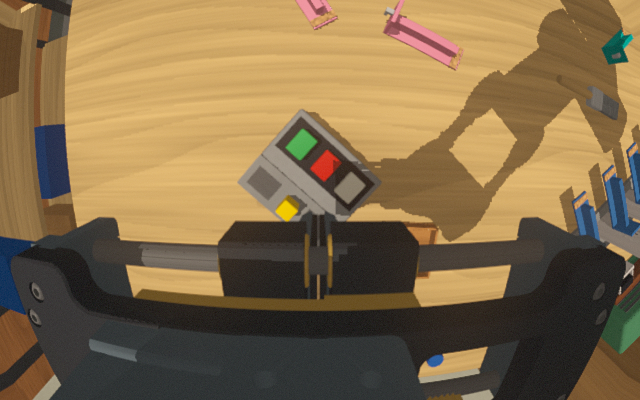

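All four seated alike. The view shows green (301,144), red (326,166), white (350,187), and the plug head at (288,209). I'll compute positions and check them against the 42 mm pitch and 75 mm row offset.

Run:
```python
from h import *
im=cv2.imread("pics/w5.png");cal=dict(np.load("w5cal.npz"))
def col(lo,hi,z,near):
    k=min(blobs(im,lo,hi,60),key=lambda k:np.hypot(*(k[:,0].mean(0)-near)))
    P=np.array([cast(cal,p,z,1)[:2] for p in k[:,0]],np.float32);(c,s,a)=cv2.minAreaRect(P*1e3)
    print(k[:,0].min(0),k[:,0].max(0),np.round(c),np.round(s),round(a,1));return np.array(c)/1e3
G=col((45,80,60),(80,255,255),.077,(301,144));Rd=col((0,140,80),(8,255,255),.069,(326,166));Y=col((20,120,80),(35,255,255),.089,(288,209))
W=cast(cal,(350,187),.077,1)[:2]
print(G,Rd,W,Y,"pitch",np.hypot(*(G-Rd)),np.hypot(*(W-Rd)))
u=(W-G)/np.hypot(*(W-G));n=np.array([u[1],-u[0]]);print("row dir",np.degrees(np.arctan2(u[1],u[0])),"plug rel red: row,perp",(Y-Rd)@u,(Y-Rd)@n)
cal=arm.get_calibration("top")
tk=np.array([cast(cal,p,.028)[:2] for p in((367,153),(392,153),(392,178),(367,178))]);print(tk,tk.mean(0))
top=arm.snapshot("top")[:,:,::-1];cv2.imwrite("top5.png",top)
for k in blobs(top,(5,100,30),(14,255,200),100):
    c,s,a=cv2.minAreaRect(k)
    if 340<c[0]<410 and 130<c[1]<200:print(c,s,a,cast(cal,c,.028))
```

```text
[285 128] [317 160] [ 465. -381.] [27. 35.] 45.0
[310 149] [341 181] [ 492. -350.] [28. 36.] 48.4
[275 195] [298 221] [ 545. -398.] [24. 29.] 45.6
[ 0.46479575 -0.38080756] [ 0.49245764 -0.34965277] [ 0.51972287 -0.31768066] [ 0.54493933 -0.39801794] pitch 0.041662946543949794 0.042019151377836406
row dir 48.97325669986737 plug rel red: row,perp -0.002037275200869916 0.07133980116178698
[[ 0.68224771 -0.16829838]
 [ 0.68292109 -0.26228076]
 [ 0.58661963 -0.25938958]
 [ 0.58608914 -0.1664725 ]] [ 0.6344694  -0.21411031]
(379.5531311035156, 165.70355224609375) (25.2772216796875, 25.144182205200195) 3.814074993133545 [ 0.63341365 -0.21424996  0.028     ]
```

Key sizes and pitch match; the plug's perpendicular offset is short because its side face is in view, so I use red + 75 mm: (0.548,-0.399). Tray centre (0.634,-0.214). Next, pull the plug and lay it in the tray.

Run:
```python
from h import *
R=down(np.radians(-41));p=[.548,-.399];t=[.634,-.214]
arm.grip(.05);arm.move_to([*p,.15],R);arm.move_l([*p,.060],feed=.08)
arm.grip(0);w=arm.current_width();print("w",w,arm.current_force().round(1))
if .018<w<.027:
    for z in(.065,.075,.085,.10): arm.move_l([*p,z],feed=.06);print(z,arm.current_force().round(1),round(arm.current_width(),4))
    arm.move_l([*p,.16],feed=.15)
    arm.move_l([*t,.16],down(0),feed=.2);print("w",arm.current_width())
    arm.move_l([*t,.045],feed=.1);arm.move_l([*t,.037],feed=.04);print(arm.current_force().round(1))
    arm.grip(.04);arm.move_l([*t,.2],feed=.2)
    arm.move_l([.50,-.214,.25],feed=.25);arm.sleep(.3)
    im=arm.snapshot("scene")[:,:,::-1];tp=arm.snapshot("top")[:,:,::-1]
    cv2.imwrite("pics/s6.png",np.hstack([cv2.resize(im[150:350,140:480],None,fx=1.55,fy=1.55),cv2.resize(tp[130:230,340:460],(262,310))]))
print(arm.current_t())
```

```text
w 0.02151946531509453 [-0.4 -0.   2.4]
0.065 [-3.9  2.7 -1.7] 0.0221
0.075 [-1.6  0.9 11.4] 0.0217
0.085 [-0.7 -0.3 -1.3] 0.0216
0.1 [-0.1 -0.4  0.9] 0.0216
w 0.02160670456863668
[-0.2  0.1  0.1]
140.2167
```

View pics/s6.png

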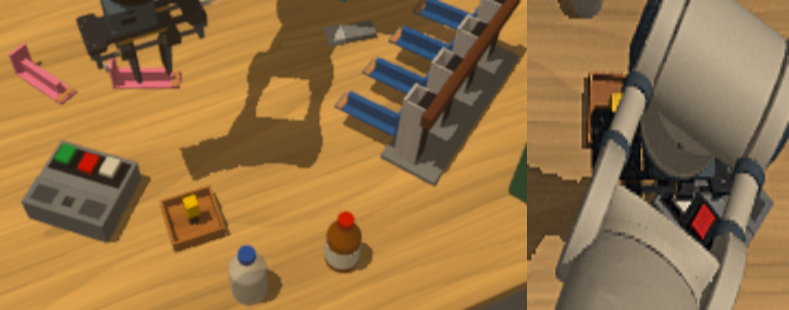

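The plug stands in the tray at (192,208), all four brackets hang level in the rack, and the socket is empty. Now the green key.

Run:
```python
from h import *
R=down(np.radians(-41));g=[.4648,-.3808]
arm.grip(0);arm.move_to([*g,.15],R);arm.move_l([*g,.085],feed=.1);arm.sleep(.2);f0=arm.current_force()
z=.085;log=[]
while z>.062:
    z-=.0015;arm.move_l([*g,z],feed=.03);F=(arm.current_force()-f0)[2];log.append((round(z*1e3,1),round(float(F),1)))
    if F>15:break
print(log);arm.sleep(.3)
arm.move_l([*g,.2],feed=.15);arm.move_l([.46,-.1,.3],feed=.25);arm.sleep(.4)
im=arm.snapshot("scene")[:,:,::-1];cv2.imwrite("pics/s7.png",np.hstack([cv2.resize(im[235:310,145:245],None,fx=4,fy=4,interpolation=cv2.INTER_CUBIC),cv2.resize(im[130:280,350:500],(300,300))]))
print(arm.current_t())
```

```text
[(83.5, -0.5), (82.0, 0.0), (80.5, -0.1), (79.0, -0.9), (77.5, 0.6), (76.0, -0.5), (74.5, -0.4), (73.0, -0.2), (71.5, -0.6), (70.0, 0.2), (68.5, 14.5), (67.0, 36.3)]
148.875
```

View pics/s7.png

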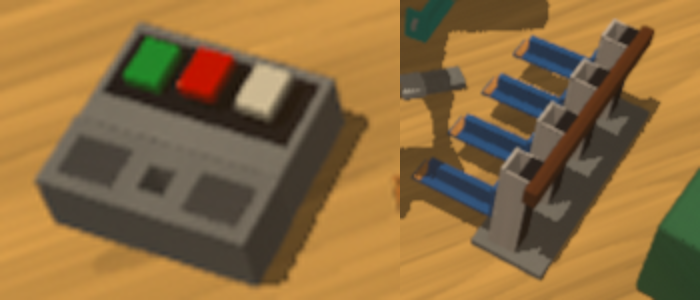

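Green at (150,62) now sits low, and red (205,73) and white (263,90) stand proud. All four brackets hang level.

```bash
python3 -c "
from rig import arm
print(arm.sign_off())"
```

```text
the job is handed in; nothing more can be done
None
```

I handed the job in at about 149 s of robot time: all four brackets pressed home in the rack, plug in the tray, green key down and red up. I dropped one bracket against the rack on the first try and recovered it. `sign_off()` returned no verdict, so this rests on my force checks and final pictures.

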